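Set the gib screw of the slab trimming jig and park the carriage

TASK

Adjust the carriage of the slab trimming jig: turn its orange thumbscrew clockwise until it bottoms firmly, without forcing it, and then back it off a quarter of a turn so that the carriage runs without play. Then slide the carriage along its rail until it rests against the red stop, let go, and leave everything else on the table where it is.

Things in the scene. Friction and masses are not known exactly. Their poses are not given: they have to be found in the camera images.
- wing_grip (a point): Middle of the thumbscrew's orange upright wing, on its vertical axis. Wing: 46 mm long (x axis), 9 mm thick (y axis), from 15 mm below to 13 mm above this point; the carriage's green top is 25 mm below. Clockwise from above tightens. It turns but does not rise, with 0.06 N m of friction, and stays where left. It starts 0.28 to 0.58 turn short of its bottom; feel for it, the angle varies.
- carriage_top (a point): Centre of the green carriage's upper face, 72 mm above the table; x away from the robot across the rail, y along the rail to the red stop, z up. Top plate 64 (x) x 84 (y) x 12 mm on four legs over the rail; the wing's axis passes through this point; wooden rib on the robot side. Push it on the plate's end faces, 42 mm away along y; the rail's top is 40 mm below this point.
- carriage (a joint): Position of the carriage along the rail, in m: 0 = against the red stop (parked), growing away from it (point carriage_top's -y) up to 0.20. It drags with about 5 N and stays where it is left; the stop is a hard end.
- shoe_face (a point): Centre of the underside of the round brass gib shoe (21 mm across, 9 mm thick) on a free swivel (its yaw means nothing), seen between the carriage's legs. The thumbscrew moves it straight up and down, 5 mm for each full turn; at the bottom it sits on the rail.
- rail_top (a point): Point on the steel rail's top face right under the shoe (moves along with the carriage). z of shoe_face above it is the gap: 0 when the screw has bottomed, 1.25 mm after a quarter turn back.
- bead_c (a point): Small yellow bead, 5 mm across, on the rim of the spring washer under the thumbscrew, 17 mm from its axis (its yaw means nothing). The washer is a stiff spring, 14 N m/rad: at rest the bead lies on carriage_top's x axis (y there 0); forcing a bottomed screw swings it to -y, 1.2 mm per N m. Firmly bottomed is 0.2 N m or more; over 1 N m spoils the washer.
- jig: Plywood base board, 250 (x) by 420 (y) by 12 mm, fixed to the table; origin under its centre, z = 0 on the table. The 22 mm wide, 20 mm high rail runs along its y axis at x = +50 mm; the red stop block is at the rail's +y end.
- tile_c (a point): Centre of a loose terracotta test tile 50 x 80 x 8 mm lying on the board; leave alone.
- stamp_c (a point): Centre of a loose small wooden stamp, 34 mm across and 42 mm high, standing on the board; leave alone.
- pigment_c (a point): Centre of a dark red pigment jar, 54 mm across, 65 mm high, with a red lid; leave alone.
- slip_jar_c (a point): Centre of a grey slip jar, 72 mm across, 110 mm high; leave alone.
- crock_c (a point): Centre of a terracotta crock, 84 mm across, 85 mm high, with wooden tools up to 190 mm high; leave alone.
- pin_c (a point): Centre of a wooden rolling pin, 52 mm thick, 320 mm long; leave alone.
- bowl_c (a point): Centre of a white bowl, 100 mm across, 45 mm high; leave alone.
- brush_c (a point): Point 8 mm up on a flat brush about 160 mm long, lying on the table; leave alone.

How it is judged:
By the outcome, as a careful person would: the job done as asked, in the order asked, and still so for the second after the job is handed in, with the robot touching nothing.
It also fails if it takes over 72 s, if anything falls off the work surface, if the arm or the gripper's body presses on something with over 40 N, if the wrist force passes 120 N, or if a joint passes its speed limit or range.

ROBOT

A 6-joint arm with a two-finger parallel gripper is mounted at the origin on the work surface. World frame = base frame: x ahead of the robot, y to its left, z up, the work surface at z = 0. Lengths are in m, angles in degrees, forces in N, time in s.
With the tool pointing down it reaches from about 0.225 to 0.725 m from the base axis. Payload 3.1 kg.
Tool frame: the origin (TCP) lies at the centre of the arm's flange, where the gripper is bolted on; the fingertips stand 173 mm ahead of it and the grasp point (between the pads) lies 155 mm ahead of it; z points along the fingers, y is the line along which they close (so a half turn about z gives the same grasp; the last joint's range is limited). The gripper opens to 85 mm and grips with 20 to 120 N. Pads are 22 mm wide; open, the fingers measure 114 mm over their backs; the gripper's body (76 mm by 85 mm) begins 54 mm behind the grasp point. The pads swing forward as they close: fully open they stand 13 mm farther back than shut.
Start: joints at [59.313, 2.75, 5.684, 92.934, 0, 82.678], TCP at [0.208, 0.482, 0.405] pointing down, gripper open.
Joint ranges: [-166.93, 166.93], [-56.73, 111.36], [-69.38, 81.34], [-121.58, 131.49], [-85.45, 84.26], [-180, 180]. Speed limits (degrees/s): [159.86, 159.86, 180, 180, 180, 180].

INTERFACE

Orientations are given as [roll, pitch, yaw] about the fixed x, y, z axes, in that order (R = Rz(yaw) Ry(pitch) Rx(roll)).
In Python, from bench import bot gives the robot as it stands. The module is installed in compiled form; this text tells all that it offers.
- The arm moves only by the tool jog_arm, never from a script. Its argument "steps" is a list that holds one entry, the list of rows, each a list of 7 numbers: the shift along the tool's x, y, z in cm, then the turn, a rotation vector about the tool's x, y, z in degrees, then the closure, from -1 (fully open) to 1 (shut), so that 0 is half open. In form: [[[tx, ty, tz, wx, wy, wz, claw], ...]]. A call has 1 to 12 rows; each row shifts and turns the commanded pose from where the row before left it, along the tool's axes as they then stand; what a row does not reach is not made up. A row lasts 1/12 s, in which the tool goes at most 41.7 mm and 7.16 degrees, less where a joint would pass 70% of its speed; a pose out of reach is approached as far as the arm can. A call is refused whole if a number of a shift passes 4.17 or a number of a turn 7.16, either way. A call with a gripper value outside its range is refused whole. The fingers move at their own pace and stop on an object; "grip_force" is the grip in N (left out, the last holds). Time passes only in rows, so rows that do not move let the fingers close. It gives the time, the measured TCP pose, the force, the opening and the grip force at its end, in the units of the state.
- bot.observe(): the state, without advancing time (a new reading comes with each control period).
- bot.snapshot(name): name is "scene" or "top"; returns the picture (400x640x3 uint8, blue, green, red); there is no depth.
- bot.calibration(name): a dict with "mtx" (3x3 intrinsics, pixels), "cam_to_world" (4x4, takes a point from camera to world coordinates). Camera axes: x right, y up, looking along -z (the intrinsics and any distortion apply to the point x, -y, -z); pixel columns grow to the right and rows downward; lengths in m; the calibration is good to about 2 mm. A picture is of the moment at which its call begins. calibration takes no time and is no camera call.
- bot.hand_in(): hands the job in; it is judged then, once.
The state is a dict: "clock": time; "qpos": joint angles; "dq": joint speeds; "tau": joint torques, N m; "eef_pos": TCP position; "tcp_rot": TCP orientation; "wrist_force": force on the tool from outside, world axes, zero at the start; "wrist_torque": the same for the moment, N m; "opening": finger opening in m; "grasp_force": force on a finger pad.
Only numpy, scipy, OpenCV 4.12 (cv2) and the standard library are available. Lean on these libraries where they do the work, as an engineer would, in place of code of your own. Each camera call takes 0.05 s, during which the arm holds its last target. There are 200 camera calls.

## Working session

There is one attempt and no reset: what is moved stays moved. The work goes in short steps, Python scripts to look and compute and a tool call to move; the robot and the scene stay as the last step left them, time stands still between calls to the robot, and variables do not carry over. Pictures are saved under pics/ and viewed, at most 10 in all, crops included, and the job is handed in when it is done.

Besides the shell and the picture viewer there is one more tool, called after "Call:" as name(argument=value, ...), one argument or row to a line, values as JSON. jog_arm: Moves the arm, as the interface text tells. Its arguments: {"type":"object","properties":{"steps":{"type":"array","items":{"type":"array","items":{"type":"array","items":{"type":"number"}}}},"grip_force":{"type":"number"}},"required":["steps"]}

```bash
mkdir -p pics; python3 - <<'E'
from bench import bot
import cv2,numpy as np
np.set_printoptions(precision=4,suppress=True)
for n in("scene","top"):
    im=bot.snapshot(n); cv2.imwrite(f"pics/{n}0.png",im)
    c=bot.calibration(n); print(n,c)
print(bot.observe())
E
```

```text
scene {'mtx': array([[520.7922,   0.    , 320.3068],
       [  0.    , 520.7922, 206.0818],
       [  0.    ,   0.    ,   1.    ]]), 'cam_to_world': array([[-0.8088, -0.4081,  0.4235,  1.1558],
       [ 0.5878, -0.5364,  0.6057,  0.8714],
       [-0.0201,  0.7387,  0.6737,  1.0461],
       [ 0.    ,  0.    ,  0.    ,  1.    ]])}
top {'mtx': array([[413.1963,   0.    , 323.2268],
       [  0.    , 413.1963, 194.4403],
       [  0.    ,   0.    ,   1.    ]]), 'cam_to_world': array([[-0.0173,  0.9874, -0.1573,  0.3926],
       [-0.9994, -0.0217, -0.0261, -0.0235],
       [-0.0292,  0.1567,  0.9872,  1.1395],
       [ 0.    ,  0.    ,  0.    ,  1.    ]])}
{'clock': 0.1, 'qpos': array([59.3126,  2.7891,  5.5997, 92.9322,  0.0003, 82.6793]), 'dq': array([ 0.0662, -0.0819,  0.1476,  0.0412, -0.0114,  0.0668]), 'tau': array([  0.0019, -33.9853,  32.0935,   0.0159,  -0.0002,  -0.    ]), 'eef_pos': array([0.2081, 0.4818, 0.4036]), 'tcp_rot': array([-179.8794,   -0.0158,  156.6333]), 'wrist_force': array([-0.3206,  1.0349, -0.3231]), 'wrist_torque': array([-0.0172, -0.0307,  0.005 ]), 'grasp_force': 0.0, 'opening': 0.08510718446213165}
```

View pics/scene0.png

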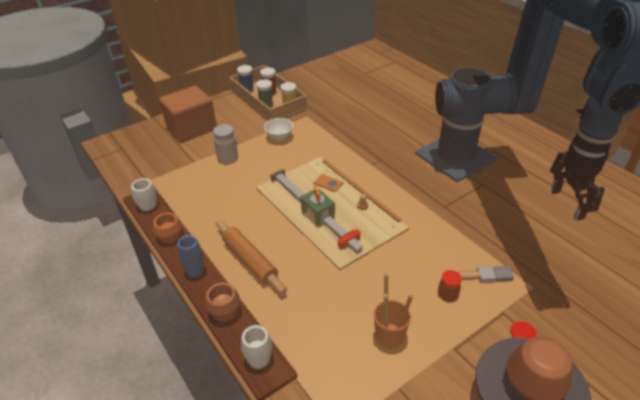

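View pics/top0.png

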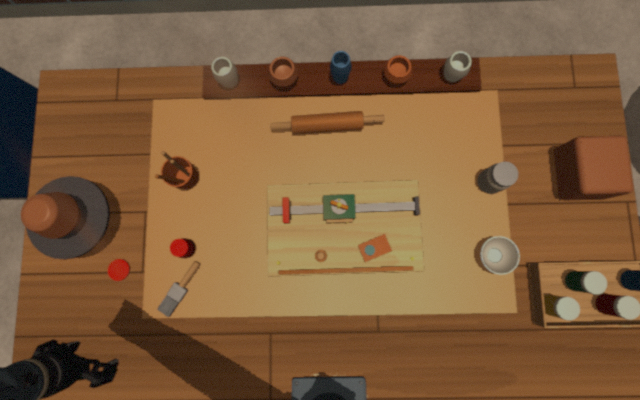

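Top view: green carriage at about (340,207), red stop at (287,210), wing on the carriage; the rail runs nearly along world y. Now measuring with masks and a magnified crop.

```bash
cat > h.py <<'E'
from bench import bot
import cv2,numpy as np
np.set_printoptions(precision=4,suppress=True)
def cast(n,uv,z):
    c=bot.calibration(n);K=c["mtx"];T=c["cam_to_world"]
    d=T[:3,:3]@np.array([(uv[0]-K[0,2])/K[0,0],-(uv[1]-K[1,2])/K[1,1],-1]);o=T[:3,3]
    return o+d*(z-o[2])/d[2]
def proj(n,p):
    c=bot.calibration(n);K=c["mtx"];T=c["cam_to_world"]
    q=T[:3,:3].T@(np.array(p)-T[:3,3]);return np.array([K[0,2]-K[0,0]*q[0]/q[2],K[1,2]+K[1,1]*q[1]/q[2]])
def blobs(im,lo,hi,box,amin=8):
    h=cv2.cvtColor(im,cv2.COLOR_BGR2HSV);m=cv2.inRange(h,lo,hi);x0,y0,x1,y1=box
    k=np.zeros_like(m);k[y0:y1,x0:x1]=m[y0:y1,x0:x1]
    n,l,s,c=cv2.connectedComponentsWithStats(k)
    return [(c[i],s[i,4],np.argwhere(l==i)[:,::-1].astype(np.float32)) for i in range(1,n) if s[i,4]>=amin]
E
python3 - <<'E'
from h import *
t=cv2.imread("pics/top0.png");s=cv2.imread("pics/scene0.png")
a=cv2.resize(t[180:240,260:430],None,fx=4.7,fy=4.7,interpolation=cv2.INTER_CUBIC)
b=cv2.resize(s[165:255,265:375],None,fx=3.3,fy=3.3,interpolation=cv2.INTER_CUBIC)
o=np.zeros((a.shape[0]+b.shape[0],800,3),np.uint8);o[:a.shape[0],:a.shape[1]]=a;o[a.shape[0]:,:b.shape[1]]=b
cv2.imwrite("pics/c1.png",o);print(o.shape)
for nm,im,box in(("top",t,(260,180,430,240)),("scene",s,(265,165,375,255))):
    for col,lo,hi,z in(("green",(35,50,20),(95,255,160),.072),("orange",(5,170,150),(24,255,255),.110),("red",(0,190,100),(4,255,255),.05)):
        for c,A,p in blobs(im,lo,hi,box):
            r=cv2.minAreaRect(p)
            print(nm,col,c,A,cast(nm,c,z),r,[cast(nm,q,z)[:2] for q in cv2.boxPoints(r)] if col!="red" else "")
# board corners & rail
b=blobs(t,(15,60,150),(35,160,255),(240,160,450,300),500)
for c,A,p in b: r=cv2.minAreaRect(p);print("board",A,r,cast("top",r[0],.012),[cast("top",q,.012)[:2] for q in cv2.boxPoints(r)])
E
```

```text
(579, 800, 3)
top green [339.5403 206.4118] 459 [ 0.5302 -0.0372  0.072 ] ((339.0, 206.5), (23.0, 30.0), 90.0) [array([0.5612, 0.0028]), array([ 0.5594, -0.0756]), array([ 0.4992, -0.0738]), array([0.5008, 0.0038])]
top orange [285.2828 207.6465] 99 [0.5251 0.0999 0.11  ] ((285.0, 210.0), (24.0, 6.0), 90.0) [array([0.5498, 0.1081]), array([0.5495, 0.0929]), array([0.4887, 0.0932]), array([0.489 , 0.1082])]
top orange [334.0625 202.625 ] 16 [ 0.5352 -0.0231  0.11  ] ((334.1500244140625, 202.55001831054688), (6.324554920196533, 2.2135939598083496), 18.434947967529297) [array([ 0.5354, -0.0149]), array([ 0.5407, -0.0168]), array([ 0.5353, -0.0318]), array([ 0.53  , -0.0299])]
top orange [343.1875 206.125 ] 16 [ 0.5258 -0.0458  0.11  ] ((343.1499938964844, 206.05001831054688), (6.640782833099365, 1.8973664045333862), 18.434947967529297) [array([ 0.5266, -0.0371]), array([ 0.5311, -0.0387]), array([ 0.5255, -0.0544]), array([ 0.521 , -0.0528])]
top orange [380.6571 237.7429] 35 [ 0.4451 -0.1364  0.11  ] ((379.5, 237.0), (4.0, 11.0), 90.0) [array([ 0.4522, -0.1202]), array([ 0.4517, -0.147
[... 962 characters left out ...]
), array([ 0.5368, -0.0138]), array([ 0.546 , -0.0103])]
scene orange [348.8721 236.1279] 86 [0.5761 0.1636 0.11  ] ((348.4649658203125, 236.01907348632812), (5.586608409881592, 22.346431732177734), 61.38954162597656) [array([0.6051, 0.1538]), array([0.5423, 0.1539]), array([0.548 , 0.1716]), array([0.61  , 0.1711])]
scene red [346.6923 236.9615] 26 [0.5455 0.1171 0.05  ] ((346.20001220703125, 236.89999389648438), (3.5777084827423096, 12.969194412231445), 63.43495178222656) 
board 25959 ((344.5, 229.49996948242188), (208.99996948242188, 138.99996948242188), -0.0) [ 0.4743 -0.0499  0.012 ] [array([0.2942, 0.2337]), array([0.6757, 0.2392]), array([ 0.6614, -0.3445]), array([ 0.2861, -0.3203])]
```

View pics/c1.png

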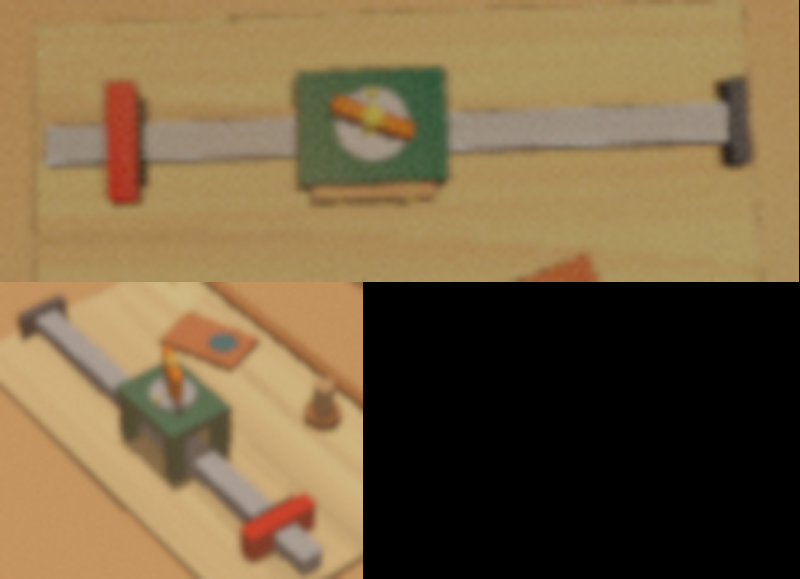

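Crop: wing runs from about (332,100) to (413,132) on the grey washer, the yellow bead on its far side. The plate covers (297–447, 70–188), and the rail slopes slightly. Next I plan the approach.

```bash
cat >> h.py <<'E'
from scipy.spatial.transform import Rotation as R
def rows(p,yaw,n,p0=None,yaw0=None,claw=-1):
    "tool-axis rows from current pose to p, yaw (tool down), n rows"
    o=bot.observe(); p0=o["eef_pos"] if p0 is None else np.array(p0); yaw0=o["tcp_rot"][2] if yaw0 is None else yaw0
    dy=(yaw-yaw0)/n; d=(np.array(p)-p0)/n
    out=[]
    for i in range(n):
        Rm=R.from_euler("xyz",[180,0,yaw0+i*dy],degrees=True); t=Rm.inv().apply(d)*100
        out.append([round(t[0],2),round(t[1],2),round(t[2],2),0,0,round(-dy,2),claw])
    return out
E
python3 - <<'E'
from h import *
f=lambda c:(c[0]/4.7+260,c[1]/4.7+180)
a,b=cast("top",f((75,145)),.032),cast("top",f((725,122)),.032);print("rail",a,b,"dir",np.degrees(np.arctan2(*(a-b)[1::-1])))
s=cast("top",f((140,140)),.05);print("stop inner",s, "plate ends",cast("top",f((297,130)),.072),cast("top",f((447,128)),.072))
g=[cast("top",f(c),.072) for c in((297,72),(445,70),(447,183),(299,187))];print("plate",g,np.mean(g,0))
w=[cast("top",f(c),.11) for c in((332,101),(413,131))];print("wing",w,np.mean(w,0),np.degrees(np.arctan2(*(w[0]-w[1])[1::-1])))
for r in rows([.530,-.035,.32],247.5,18): print(r)
E
```

```text
rail [0.5269 0.1346 0.032 ] [ 0.5324 -0.2382  0.032 ] dir 90.84196831441287
stop inner [0.5268 0.0951 0.05  ] plate ends [0.5278 0.0054 0.072 ] [ 0.5272 -0.0775  0.072 ]
plate [array([0.5604, 0.0049, 0.072 ]), array([ 0.5597, -0.0774,  0.072 ]), array([ 0.4967, -0.0766,  0.072 ]), array([0.4962, 0.0049, 0.072 ])] [ 0.5282 -0.0361  0.072 ]
wing [array([ 0.5383, -0.0146,  0.11  ]), array([ 0.5212, -0.0575,  0.11  ])] [ 0.5297 -0.036   0.11  ] 68.27265187033498
[np.float64(-2.78), np.float64(-1.93), np.float64(0.46), 0, 0, np.float64(-5.05), -1]
[np.float64(-2.6), np.float64(-2.16), np.float64(0.46), 0, 0, np.float64(-5.05), -1]
[np.float64(-2.4), np.float64(-2.38), np.float64(0.46), 0, 0, np.float64(-5.05), -1]
[np.float64(-2.18), np.float64(-2.59), np.float64(0.46), 0, 0, np.float64(-5.05), -1]
[np.float64(-1.94), np.float64(-2.77), np.float64(0.46), 0, 0, np.float64(-5.05), -1]
[np.float64(-1.69), np.float64(-2.93), np.float64(0.46), 0, 0, np.float64(-5.05), -1]
[np.float64(-1.43), np.float64(-3.07), np.float64(0.46), 0, 0, np.float64(-5.05), -1]
[np.float64(-1.15), np.float64(-3.18)
[... 200 characters left out ...]
.float64(-5.05), -1]
[np.float64(-0.28), np.float64(-3.37), np.float64(0.46), 0, 0, np.float64(-5.05), -1]
[np.float64(0.01), np.float64(-3.38), np.float64(0.46), 0, 0, np.float64(-5.05), -1]
[np.float64(0.31), np.float64(-3.37), np.float64(0.46), 0, 0, np.float64(-5.05), -1]
[np.float64(0.61), np.float64(-3.33), np.float64(0.46), 0, 0, np.float64(-5.05), -1]
[np.float64(0.9), np.float64(-3.26), np.float64(0.46), 0, 0, np.float64(-5.05), -1]
[np.float64(1.18), np.float64(-3.17), np.float64(0.46), 0, 0, np.float64(-5.05), -1]
[np.float64(1.46), np.float64(-3.05), np.float64(0.46), 0, 0, np.float64(-5.05), -1]
[np.float64(1.72), np.float64(-2.91), np.float64(0.46), 0, 0, np.float64(-5.05), -1]
```

Call:
jog_arm(
  steps=[
    [[-2.8,-1.9,0.4,0,0,-5,-1],[-2.6,-2.2,0.4,0,0,-5,-1],[-2.4,-2.4,0.4,0,0,-5,-1],[-2.2,-2.6,0.4,0,0,-5,-1],[-1.9,-2.8,0.4,0,0,-5,-1],[-1.7,-2.9,0.4,0,0,-5,-1],[-1.4,-3.1,0.4,0,0,-5,-1],[-1.1,-3.2,0.4,0,0,-5,-1],[-0.9,-3.3,0.4,0,0,-5,-1],[-0.6,-3.3,0.4,0,0,-5,-1],[-0.3,-3.4,0.4,0,0,-5,-1],[0,-3.4,0.4,0,0,-5,-1]],
  ],
)

```text
clock: 1.1
eef_pos: [0.4217, 0.1335, 0.3561]
tcp_rot: [180.0, -0.0, -143.1]
wrist_force: [0.1, 1.1, 0.5]
opening: 0.0854
grasp_force: 0.0
```

Call:
jog_arm(
  steps=[
    [[0.3,-3.4,0.4,0,0,-5,-1],[0.6,-3.3,0.4,0,0,-5,-1],[0.9,-3.3,0.4,0,0,-5,-1],[1.2,-3.2,0.4,0,0,-5,-1],[1.5,-3.0,0.4,0,0,-5,-1],[1.7,-2.9,0.4,0,0,-5,-1],[0,0,0,0,0,0,-0.4],[0,0,0,0,0,0,-0.4]],
  ],
)

```text
clock: 1.77
eef_pos: [0.5265, -0.0403, 0.3312]
tcp_rot: [179.8, -0.0, -113.6]
wrist_force: [-0.6, 0.9, 0.0]
opening: 0.0639
grasp_force: 0.0
```

```bash
python3 - <<'E'
from h import *
o=bot.observe();print(o)
for r in rows([.5297,-.036,.257],248.3,4,yaw0=o["tcp_rot"][2]%360): print(*r)
E
```

```text
{'clock': 1.7667, 'qpos': array([-11.6587,   3.0651,  -2.3441,  84.7587,   0.0106, -78.0812]), 'dq': array([ 2.3264, -2.0475, -0.908 ,  1.2111,  0.6167,  0.7817]), 'tau': array([ -1.0278, -33.4996,  32.4039,  -0.2676,  -0.1173,  -0.0864]), 'eef_pos': array([ 0.5265, -0.0403,  0.3312]), 'tcp_rot': array([ 179.8336,   -0.0243, -113.5775]), 'wrist_force': array([-0.6139,  0.906 ,  0.0339]), 'wrist_torque': array([0.0177, 0.0221, 0.0059]), 'grasp_force': 0.0, 'opening': 0.0639078249938668}
-0.13 -0.03 1.86 0 0 -0.47 -1
-0.13 -0.03 1.86 0 0 -0.47 -1
-0.13 -0.03 1.86 0 0 -0.47 -1
-0.13 -0.03 1.86 0 0 -0.47 -1
```

Call:
jog_arm(
  steps=[
    [[-0.15,0,2,0,0,-0.5,-0.2],[-0.15,0,2,0,0,-0.5,-0.2],[-0.1,0,1.5,0,0,-0.5,-0.2],[-0.1,-0.1,1,0,0,-0.5,-0.2],[0,0,0.9,0,0,0,-0.2],[0,0,0,0,0,0,-0.2],[0,0,0,0,0,0,-0.2]],
  ],
  grip_force=25,
)

```text
clock: 2.35
eef_pos: [0.529, -0.0341, 0.2587]
tcp_rot: [180.0, -0.0, -111.3]
wrist_force: [-0.5, 0.8, 0.7]
opening: 0.051
grasp_force: 0.0
```

```bash
python3 - <<'E'
from h import *
o=bot.observe();print(o["eef_pos"],o["tcp_rot"],o["wrist_force"],o["wrist_torque"],o["opening"])
t=bot.snapshot("top");s=bot.snapshot("scene")
cv2.imwrite("pics/c2.png",np.vstack([cv2.resize(t[180:240,290:400],None,fx=5,fy=5,interpolation=2),cv2.resize(s[165:225,265:375],None,fx=5,fy=5,interpolation=2)]))
E
```

```text
[ 0.529  -0.0341  0.2587] [ 179.9699   -0.0029 -111.3441] [-0.5158  0.7566  0.7045] [ 0.023  -0.0604  0.0044] 0.05099792199007538
```

View pics/c2.png

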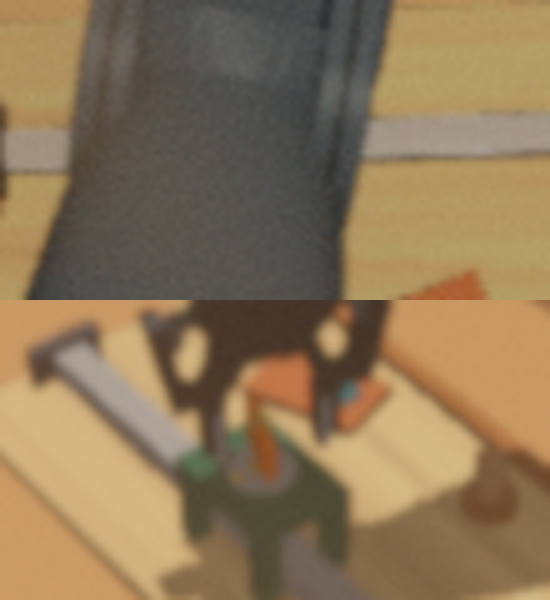

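Scene crop: the orange wing at (262,445) stands between the two open fingers at (212,430) and (325,420). I make a small centring shift, then close gently.

Call:
jog_arm(
  steps=[
    [[0.15,-0.13,0.15,0,0,0,0.2],[0,0,0,0,0,0,0.6],[0,0,0,0,0,0,1],[0,0,0,0,0,0,1],[0,0,0,0,0,0,1],[0,0,0,0,0,0,1],[0,0,0,0,0,0,1],[0,0,0,0,0,0,1]],
  ],
  grip_force=25,
)

```text
clock: 3.12
eef_pos: [0.5317, -0.0373, 0.2582]
tcp_rot: [-179.6, 0.0, -111.4]
wrist_force: [5.5, -1.7, -2.5]
opening: 0.0083
grasp_force: 30.7
```

```bash
cat > st.py <<'E'
from h import *
o=bot.observe();print(o["clock"],o["eef_pos"],o["tcp_rot"],"F",o["wrist_force"],"T",o["wrist_torque"],o["opening"],o["grasp_force"],"q6",o["qpos"][5],o["tau"][5])
E
python3 st.py
```

```text
3.1167 [ 0.5317 -0.0373  0.2582] [-179.6284    0.0224 -111.4118] F [ 5.5485 -1.6943 -2.489 ] T [-0.4358 -1.0853 -0.0465] 0.008336019472557552 30.661984384059906 q6 -79.79423943153566 -0.054871528409421444
```

Call:
jog_arm(
  steps=[
    [[0,-0.15,0,0,0,0,1],[0,-0.15,0,0,0,0,1],[0,0,0,0,0,5,1],[0,0,0,0,0,6,1],[0,0,0,0,0,6,1],[0,0,0,0,0,6,1],[0,0,0,0,0,6,1],[0,0,0,0,0,6,1],[0,0,0,0,0,5,1],[0,0,0,0,0,0,1],[0,0,0,0,0,0,1]],
  ],
)

```text
clock: 4.03
eef_pos: [0.5327, -0.0374, 0.2581]
tcp_rot: [180.0, 0.0, -151.2]
wrist_force: [-0.9, 0.4, 5.9]
opening: 0.0086
grasp_force: 31.7
```

```bash
python3 st.py
```

```text
4.0333 [ 0.5327 -0.0374  0.2581] [ 179.983     0.0321 -151.2333] F [-0.8612  0.3751  5.8575] T [ 0.2208  0.2757 -0.0824] 0.008616133103301444 31.72023296356201 q6 -39.98806556854646 0.0030275296740001068
```

Call:
jog_arm(
  steps=[
    [[0,0,0,0,0,5,1],[0,0,0,0,0,6,1],[0,0,0,0,0,6,1],[0,0,0,0,0,6,1],[0,0,0,0,0,6,1],[0,0,0,0,0,6,1],[0,0,0,0,0,6,1],[0,0,0,0,0,5,1],[0,0,0,0,0,2,1],[0,0,0,0,0,2,1]],
  ],
)

```text
clock: 4.87
eef_pos: [0.5327, -0.037, 0.258]
tcp_rot: [179.9, -0.0, 158.7]
wrist_force: [-1.4, 1.9, 5.3]
opening: 0.0084
grasp_force: 31.7
```

```bash
python3 st.py
```

```text
4.8667 [ 0.5327 -0.037   0.258 ] [179.891   -0.0073 158.7018] F [-1.4125  1.9279  5.2931] T [0.498  0.2533 0.0296] 0.008371630203896313 31.747514605522156 q6 10.099054291107697 -0.1865676138550043
```

Call:
jog_arm(
  steps=[
    [[0,0,0,0,0,1,1],[0,0,0,0,0,1,1],[0,0,0,0,0,1,1],[0,0,0,0,0,1,1],[0,0,0,0,0,0,1],[0,0,0,0,0,0,1]],
  ],
  grip_force=20,
)

```text
clock: 5.37
eef_pos: [0.5327, -0.037, 0.258]
tcp_rot: [179.9, -0.0, 154.8]
wrist_force: [-1.4, 2.5, 4.8]
opening: 0.0087
grasp_force: 31.7
```

```bash
python3 st.py
```

```text
5.3667 [ 0.5327 -0.037   0.258 ] [179.8885  -0.0181 154.8031] F [-1.3727  2.5149  4.8422] T [0.5356 0.272  0.0376] 0.008709924405908944 31.745604872703552 q6 13.998151036250144 0.04262827103957534
```

Call:
jog_arm(
  steps=[
    [[0,0,0,0,0,1,1],[0,0,0,0,0,1,1],[0,0,0,0,0,1,1],[0,0,0,0,0,1,1],[0,0,0,0,0,0,1],[0,0,0,0,0,0,1]],
  ],
)

```text
clock: 5.87
eef_pos: [0.5327, -0.0369, 0.258]
tcp_rot: [179.9, -0.0, 150.8]
wrist_force: [-0.3, 2.5, 5.5]
opening: 0.0083
grasp_force: 31.7
```

```bash
python3 st.py
```

```text
5.8667 [ 0.5327 -0.0369  0.258 ] [179.8822  -0.0211 150.8069] F [-0.2544  2.4825  5.5012] T [0.5206 0.2142 0.0546] 0.008339124127378198 31.740326285362244 q6 17.998196171927017 0.04259352106601
```

Call:
jog_arm(
  steps=[
    [[0,0,0,0,0,1,1],[0,0,0,0,0,1,1],[0,0,0,0,0,1,1],[0,0,0,0,0,1,1],[0,0,0,0,0,0,1]],
  ],
)

```text
clock: 6.28
eef_pos: [0.5327, -0.0369, 0.2581]
tcp_rot: [179.9, -0.0, 146.8]
wrist_force: [-1.1, 2.3, 5.3]
opening: 0.008
grasp_force: 31.7
```

```bash
python3 st.py
```

```text
6.2833 [ 0.5327 -0.0369  0.2581] [179.8789  -0.027  146.7761] F [-1.0633  2.3392  5.2695] T [0.5318 0.1938 0.0705] 0.008032313186029844 31.73347234725952 q6 22.029879452775916 0.12991529423743486
```

Call:
jog_arm(
  steps=[
    [[0,0,0,0,0,1,1],[0,0,0,0,0,1,1],[0,0,0,0,0,1,1],[0,0,0,0,0,1,1],[0,0,0,0,0,0,1]],
  ],
)

```text
clock: 6.7
eef_pos: [0.5328, -0.0369, 0.258]
tcp_rot: [179.9, -0.0, 142.8]
wrist_force: [-0.5, 2.8, 5.6]
opening: 0.0084
grasp_force: 31.7
```

```bash
python3 st.py
```

```text
6.7 [ 0.5328 -0.0369  0.258 ] [179.8746  -0.0372 142.7762] F [-0.5018  2.7673  5.5608] T [0.5547 0.1395 0.0455] 0.008440260185351928 31.726114153862 q6 26.029682279999342 0.12987644411623478
```

Call:
jog_arm(
  steps=[
    [[0,0,0,0,0,1,1],[0,0,0,0,0,1,1],[0,0,0,0,0,1,1],[0,0,0,0,0,1,1],[0,0,0,0,0,0,1]],
  ],
)

```text
clock: 7.12
eef_pos: [0.5328, -0.0369, 0.2581]
tcp_rot: [179.9, -0.0, 138.8]
wrist_force: [-1.0, 2.2, 5.2]
opening: 0.0085
grasp_force: 31.7
```

```bash
python3 st.py
```

```text
7.1167 [ 0.5328 -0.0369  0.2581] [179.8719  -0.0423 138.7811] F [-0.9549  2.1826  5.1971] T [0.5713 0.079  0.0803] 0.008457424342342545 31.717711687088013 q6 30.0283269245106 0.12983646243810654
```

Call:
jog_arm(
  steps=[
    [[0,0,0,0,0,1,1],[0,0,0,0,0,1,1],[0,0,0,0,0,1,1],[0,0,0,0,0,1,1],[0,0,0,0,0,0,1]],
  ],
)

```text
clock: 7.53
eef_pos: [0.5328, -0.0369, 0.2581]
tcp_rot: [179.9, -0.0, 134.8]
wrist_force: [-1.5, 3.3, 4.7]
opening: 0.0087
grasp_force: 31.7
```

```bash
python3 st.py
```

```text
7.5333 [ 0.5328 -0.0369  0.2581] [179.8677  -0.049  134.7789] F [-1.4913  3.3199  4.6627] T [0.5418 0.1346 0.0112] 0.008698572636729109 31.70913577079773 q6 34.02958496280941 0.12981851119548082
```

Call:
jog_arm(
  steps=[
    [[0,0,0,0,0,1,1],[0,0,0,0,0,1,1],[0,0,0,0,0,1,1],[0,0,0,0,0,1,1],[0,0,0,0,0,0,1]],
  ],
)

```text
clock: 7.95
eef_pos: [0.5328, -0.0368, 0.258]
tcp_rot: [179.9, -0.1, 130.8]
wrist_force: [0.3, 2.3, 4.0]
opening: 0.0087
grasp_force: 31.7
```

```bash
python3 st.py
```

```text
7.95 [ 0.5328 -0.0368  0.258 ] [179.8676  -0.0599 130.7692] F [0.2965 2.2517 4.0122] T [0.6385 0.0592 0.0564] 0.00865551800072494 31.720722913742065 q6 38.04156573448693 0.12974402401596308
```

Call:
jog_arm(
  steps=[
    [[0,0,0,0,0,1,1],[0,0,0,0,0,1,1],[0,0,0,0,0,1,1],[0,0,0,0,0,1,1],[0,0,0,0,0,0,1]],
  ],
)

```text
clock: 8.37
eef_pos: [0.5329, -0.0369, 0.2581]
tcp_rot: [179.9, -0.1, 126.8]
wrist_force: [-1.2, 2.3, 6.3]
opening: 0.0086
grasp_force: 31.7
```

```bash
python3 st.py
```

```text
8.3667 [ 0.5329 -0.0369  0.2581] [179.8655  -0.0654 126.769 ] F [-1.2126  2.2532  6.3366] T [0.6419 0.0502 0.0297] 0.008585634048536017 31.715354919433594 q6 42.04112850974528 0.12975619174540043
```

Call:
jog_arm(
  steps=[
    [[0,0,0,0,0,1,1],[0,0,0,0,0,1,1],[0,0,0,0,0,1,1],[0,0,0,0,0,1,1],[0,0,0,0,0,0,1]],
  ],
)

```text
clock: 8.78
eef_pos: [0.5329, -0.0368, 0.258]
tcp_rot: [179.9, -0.1, 122.8]
wrist_force: [-1.1, 2.3, 5.8]
opening: 0.0086
grasp_force: 31.7
```

```bash
python3 st.py
```

```text
8.7833 [ 0.5329 -0.0368  0.258 ] [179.8635  -0.0795 122.7727] F [-1.1022  2.2823  5.7763] T [0.6185 0.0056 0.0658] 0.00855510054786084 31.70559525489807 q6 46.03873628417308 0.1297023380175233
```

Call:
jog_arm(
  steps=[
    [[0,0,0,0,0,1,1],[0,0,0,0,0,1,1],[0,0,0,0,0,1,1],[0,0,0,0,0,1,1],[0,0,0,0,0,0,1]],
  ],
)

```text
clock: 9.2
eef_pos: [0.5329, -0.0368, 0.2581]
tcp_rot: [179.9, -0.1, 118.8]
wrist_force: [-0.3, 2.9, 5.6]
opening: 0.0084
grasp_force: 31.7
```

```bash
python3 st.py
```

```text
9.2 [ 0.5329 -0.0368  0.2581] [179.8602  -0.0848 118.7587] F [-0.3297  2.911   5.6155] T [ 0.6683  0.0496 -0.0044] 0.008442255304694939 31.717659831047058 q6 50.05449691181824 0.1296834507957101
```

Call:
jog_arm(
  steps=[
    [[0,0,0,0,0,1,1],[0,0,0,0,0,1,1],[0,0,0,0,0,1,1],[0,0,0,0,0,1,1],[0,0,0,0,0,0,1]],
  ],
)

```text
clock: 9.62
eef_pos: [0.533, -0.0368, 0.258]
tcp_rot: [179.9, -0.1, 114.8]
wrist_force: [-0.6, 2.6, 5.3]
opening: 0.0085
grasp_force: 31.7
```

```bash
python3 st.py
```

```text
9.6167 [ 0.533  -0.0368  0.258 ] [179.8614  -0.0926 114.7597] F [-0.6044  2.6376  5.2931] T [0.6998 0.     0.0716] 0.008468391282514524 31.708409786224365 q6 54.05441808416178 0.12960519175976515
```

Call:
jog_arm(
  steps=[
    [[0,0,0,0,0,1,1],[0,0,0,0,0,1,1],[0,0,0,0,0,1,1],[0,0,0,0,0,1,1],[0,0,0,0,0,0,1]],
  ],
)

```text
clock: 10.03
eef_pos: [0.533, -0.0368, 0.258]
tcp_rot: [179.9, -0.1, 110.7]
wrist_force: [-0.1, 3.0, 4.9]
opening: 0.0086
grasp_force: 31.7
```

```bash
python3 st.py
```

```text
10.0333 [ 0.533  -0.0368  0.258 ] [179.8616  -0.1017 110.7482] F [-0.0581  2.9956  4.8856] T [ 0.7137 -0.0015  0.0659] 0.008553325419358698 31.721012592315674 q6 58.06588354883738 0.12954250909388065
```

Call:
jog_arm(
  steps=[
    [[0,0,0,0,0,1,1],[0,0,0,0,0,1,1],[0,0,0,0,0,1,1],[0,0,0,0,0,1,1],[0,0,0,0,0,0,1]],
  ],
)

```text
clock: 10.45
eef_pos: [0.533, -0.0368, 0.2581]
tcp_rot: [179.9, -0.1, 106.7]
wrist_force: [0.2, 2.8, 5.1]
opening: 0.0084
grasp_force: 31.7
```

```bash
python3 st.py
```

```text
10.45 [ 0.533  -0.0368  0.2581] [179.8642  -0.1057 106.7493] F [0.1651 2.783  5.068 ] T [ 0.7296 -0.049   0.0088] 0.008411106523871 31.7091965675354 q6 62.068521201826805 0.1294799381867051
```

Call:
jog_arm(
  steps=[
    [[0,0,0,0,0,1,1],[0,0,0,0,0,1,1],[0,0,0,0,0,1,1],[0,0,0,0,0,1,1],[0,0,0,0,0,0,1]],
  ],
)

```text
clock: 10.87
eef_pos: [0.5331, -0.0368, 0.2581]
tcp_rot: [179.9, -0.1, 102.7]
wrist_force: [0.6, 3.1, 4.7]
opening: 0.0085
grasp_force: 31.7
```

```bash
python3 st.py
```

```text
10.8667 [ 0.5331 -0.0368  0.2581] [179.8658  -0.1154 102.7395] F [0.5757 3.0769 4.7347] T [ 0.7617 -0.1023  0.0791] 0.008472453009721622 31.719526648521423 q6 66.07705903500931 0.12939382810145617
```

Call:
jog_arm(
  steps=[
    [[0,0,0,0,0,1,1],[0,0,0,0,0,1,1],[0,0,0,0,0,1,1],[0,0,0,0,0,1,1],[0,0,0,0,0,0,1]],
  ],
)

```text
clock: 11.28
eef_pos: [0.5331, -0.0368, 0.258]
tcp_rot: [179.9, -0.1, 98.7]
wrist_force: [-0.2, 3.4, 5.9]
opening: 0.0085
grasp_force: 31.7
```

```bash
python3 st.py
```

```text
11.2833 [ 0.5331 -0.0368  0.258 ] [179.8722  -0.125   98.7354] F [-0.2288  3.4242  5.9197] T [ 0.7665 -0.073   0.0784] 0.008531324182260503 31.711891293525696 q6 70.07777859797768 0.12931534554809332
```

Call:
jog_arm(
  steps=[
    [[0,0,0,0,0,1,1],[0,0,0,0,0,1,1],[0,0,0,0,0,1,1],[0,0,0,0,0,1,1],[0,0,0,0,0,0,1]],
  ],
)

```text
clock: 11.7
eef_pos: [0.5331, -0.0368, 0.258]
tcp_rot: [179.9, -0.1, 94.7]
wrist_force: [0.4, 4.9, 5.4]
opening: 0.0085
grasp_force: 31.7
```

```bash
python3 st.py
```

```text
11.7 [ 0.5331 -0.0368  0.258 ] [179.8734  -0.1336  94.7308] F [0.4009 4.8624 5.403 ] T [ 0.7991 -0.1135  0.0628] 0.008532789966234054 31.718391180038452 q6 74.08710413959056 0.12920260895043612
```

Call:
jog_arm(
  steps=[
    [[0,0,0,0,0,1,1],[0,0,0,0,0,1,1],[0,0,0,0,0,1,1],[0,0,0,0,0,1,1],[0,0,0,0,0,0,1]],
  ],
)

```text
clock: 12.12
eef_pos: [0.5331, -0.0368, 0.258]
tcp_rot: [179.9, -0.1, 90.7]
wrist_force: [0.5, 4.3, 4.6]
opening: 0.0084
grasp_force: 31.7
```

```bash
python3 st.py
```

```text
12.1167 [ 0.5331 -0.0368  0.258 ] [179.8777  -0.1386  90.7297] F [0.5488 4.337  4.6041] T [ 0.7736 -0.1745  0.0835] 0.008396618934183673 31.714287400245667 q6 78.08948557089508 0.12921555899083614
```

Call:
jog_arm(
  steps=[
    [[0,0,0,0,0,1,1],[0,0,0,0,0,1,1],[0,0,0,0,0,1,1],[0,0,0,0,0,1,1],[0,0,0,0,0,0,1]],
  ],
)

```text
clock: 12.53
eef_pos: [0.5332, -0.0368, 0.258]
tcp_rot: [179.9, -0.1, 86.7]
wrist_force: [1.6, 3.5, 5.8]
opening: 0.0081
grasp_force: 31.7
```

```bash
python3 st.py
```

```text
12.5333 [ 0.5332 -0.0368  0.258 ] [179.8799  -0.1483  86.7311] F [1.5841 3.5369 5.8424] T [ 0.8483 -0.153   0.0971] 0.008138495048486866 31.71521544456482 q6 82.08609280561213 0.12896865606307983
```

Call:
jog_arm(
  steps=[
    [[0,0,0,0,0,1,1],[0,0,0,0,0,1,1],[0,0,0,0,0,1,1],[0,0,0,0,0,1,1],[0,0,0,0,0,0,1]],
  ],
)

```text
clock: 12.95
eef_pos: [0.5332, -0.0368, 0.258]
tcp_rot: [179.9, -0.2, 82.7]
wrist_force: [1.7, 4.1, 5.0]
opening: 0.0082
grasp_force: 31.7
```

```bash
python3 st.py
```

```text
12.95 [ 0.5332 -0.0368  0.258 ] [179.8887  -0.1529  82.7187] F [1.7373 4.1119 5.0314] T [ 0.8597 -0.2577  0.0362] 0.008182108755619403 31.718146204948425 q6 86.09753154561983 0.12882637325674295
```

Call:
jog_arm(
  steps=[
    [[0,0,0,0,0,1,1],[0,0,0,0,0,1,1],[0,0,0,0,0,1,1],[0,0,0,0,0,1,1],[0,0,0,0,0,0,1]],
  ],
)

```text
clock: 13.37
eef_pos: [0.5332, -0.0368, 0.2581]
tcp_rot: [179.9, -0.2, 78.7]
wrist_force: [1.0, 4.2, 5.2]
opening: 0.0083
grasp_force: 31.7
```

```bash
python3 st.py
```

```text
13.3667 [ 0.5332 -0.0368  0.2581] [179.8895  -0.1586  78.7175] F [0.9665 4.2439 5.2479] T [ 0.8016 -0.1911  0.036 ] 0.008291390120887783 31.710832715034485 q6 90.09740899254106 0.1287297159433365
```

Call:
jog_arm(
  steps=[
    [[0,0,0,0,0,1,1],[0,0,0,0,0,1,1],[0,0,0,0,0,1,1],[0,0,0,0,0,1,1],[0,0,0,0,0,0,1]],
  ],
)

```text
clock: 13.78
eef_pos: [0.5333, -0.0369, 0.2581]
tcp_rot: [179.9, -0.2, 74.7]
wrist_force: [1.2, 4.3, 5.1]
opening: 0.0086
grasp_force: 31.7
```

```bash
python3 st.py
```

```text
13.7833 [ 0.5333 -0.0369  0.2581] [179.894   -0.1646  74.7042] F [1.237  4.2774 5.1493] T [ 0.8902 -0.2053 -0.0397] 0.008566280501422838 31.715860962867737 q6 94.10936033985618 0.1285944739356637
```

Call:
jog_arm(
  steps=[
    [[0,0,0,0,0,1,1],[0,0,0,0,0,1,1],[0,0,0,0,0,1,1],[0,0,0,0,0,1,1],[0,0,0,0,0,0,1]],
  ],
)

```text
clock: 14.2
eef_pos: [0.5333, -0.0369, 0.258]
tcp_rot: [179.9, -0.2, 70.7]
wrist_force: [1.0, 4.4, 4.9]
opening: 0.0086
grasp_force: 31.7
```

```bash
python3 st.py
```

```text
14.2 [ 0.5333 -0.0369  0.258 ] [179.9031  -0.171   70.6967] F [0.9644 4.4054 4.9109] T [ 0.8303 -0.2949  0.0478] 0.008628034298396486 31.712105870246887 q6 98.11509967641297 0.12843883596360683
```

Call:
jog_arm(
  steps=[
    [[0,0,0,0,0,1,1],[0,0,0,0,0,1,1],[0,0,0,0,0,1,1],[0,0,0,0,0,1,1],[0,0,0,0,0,0,1]],
  ],
)

```text
clock: 14.62
eef_pos: [0.5333, -0.0369, 0.2581]
tcp_rot: [179.9, -0.2, 66.7]
wrist_force: [1.8, 3.4, 6.0]
opening: 0.008
grasp_force: 31.7
```

```bash
python3 st.py
```

```text
14.6167 [ 0.5333 -0.0369  0.2581] [179.9062  -0.1764  66.6859] F [1.7552 3.4276 6.0317] T [ 0.935  -0.3496  0.0581] 0.007991741572147704 31.724125742912292 q6 102.1267561560962 0.1282720360904932
```

Call:
jog_arm(
  steps=[
    [[0,0,0,0,0,1,1],[0,0,0,0,0,1,1],[0,0,0,0,0,1,1],[0,0,0,0,0,1,1],[0,0,0,0,0,0,1]],
  ],
)

```text
clock: 15.03
eef_pos: [0.5333, -0.0369, 0.258]
tcp_rot: [179.9, -0.2, 62.7]
wrist_force: [1.8, 4.8, 5.0]
opening: 0.0084
grasp_force: 31.7
```

```bash
python3 st.py
```

```text
15.0333 [ 0.5333 -0.0369  0.258 ] [179.9174  -0.1783  62.6835] F [1.8127 4.7922 4.9928] T [ 0.8769 -0.3352  0.0968] 0.008407343917948708 31.715970039367676 q6 106.12645855763346 0.12810684274882078
```

Call:
jog_arm(
  steps=[
    [[0,0,0,0,0,1,1],[0,0,0,0,0,1,1],[0,0,0,0,0,1,1],[0,0,0,0,0,1,1],[0,0,0,0,0,0,1]],
  ],
)

```text
clock: 15.45
eef_pos: [0.5334, -0.0369, 0.258]
tcp_rot: [179.9, -0.2, 58.7]
wrist_force: [2.3, 4.7, 5.1]
opening: 0.0085
grasp_force: 31.7
```

```bash
python3 st.py
```

```text
15.45 [ 0.5334 -0.0369  0.258 ] [179.9236  -0.1844  58.6766] F [2.291  4.6692 5.0732] T [ 0.9225 -0.3718  0.0653] 0.008531206691257617 31.71410858631134 q6 110.13418379567442 0.1279215607792139
```

Call:
jog_arm(
  steps=[
    [[0,0,0,0,0,1,1],[0,0,0,0,0,1,1],[0,0,0,0,0,1,1],[0,0,0,0,0,1,1],[0,0,0,0,0,0,1]],
  ],
)

```text
clock: 15.87
eef_pos: [0.5334, -0.037, 0.2581]
tcp_rot: [179.9, -0.2, 54.7]
wrist_force: [1.5, 4.7, 3.6]
opening: 0.0082
grasp_force: 31.8
```

```bash
python3 st.py
```

```text
15.8667 [ 0.5334 -0.037   0.2581] [179.9266  -0.1825  54.6983] F [1.5247 4.676  3.6347] T [ 0.8728 -0.4141  0.1663] 0.008195264631500625 31.758204102516174 q6 114.11264430531412 0.2744457218796015
```

Call:
jog_arm(
  steps=[
    [[0,0,0,0,0,0.5,1],[0,0,0,0,0,0.5,1],[0,0,0,0,0,0,1],[0,0,0,0,0,0,1]],
  ],
)

```text
clock: 16.2
eef_pos: [0.5334, -0.0369, 0.2581]
tcp_rot: [179.9, -0.2, 53.8]
wrist_force: [1.2, 4.2, 4.1]
opening: 0.0084
grasp_force: 31.9
```

```bash
python3 st.py
```

```text
16.2 [ 0.5334 -0.0369  0.2581] [179.9266  -0.1797  53.7585] F [1.1594 4.1613 4.1087] T [ 0.8651 -0.4004  0.3268] 0.008448463210978014 31.904595494270325 q6 115.05645825245944 0.3120160661637783
```

Call:
jog_arm(
  steps=[
    [[0,0,0,0,0,0.4,1],[0,0,0,0,0,0.4,1],[0,0,0,0,0,0,1],[0,0,0,0,0,0,1],[0,0,0,0,0,0,1]],
  ],
)

```text
clock: 16.62
eef_pos: [0.5334, -0.0369, 0.2581]
tcp_rot: [179.9, -0.2, 53.0]
wrist_force: [1.7, 3.7, 4.9]
opening: 0.0083
grasp_force: 32.3
```

```bash
python3 st.py; python3 st.py
```

```text
16.6167 [ 0.5334 -0.0369  0.2581] [179.928   -0.1745  52.9814] F [1.7441 3.7451 4.8534] T [ 0.8146 -0.2897  0.393 ] 0.008292687462116312 32.28924214839935 q6 115.83546771018833 0.40784108452498913
16.6167 [ 0.5334 -0.0369  0.2581] [179.928   -0.1745  52.9814] F [1.7441 3.7451 4.8534] T [ 0.8146 -0.2897  0.393 ] 0.008292687462116312 32.28924214839935 q6 115.83546771018833 0.40784108452498913
```

Call:
jog_arm(
  steps=[
    [[0,0,0,0,0,-4,1],[0,0,0,0,0,-5,1],[0,0,0,0,0,-5,1],[0,0,0,0,0,-5,1],[0,0,0,0,0,-5,1],[0,0,0,0,0,-5,1],[0,0,0,0,0,-5,1],[0,0,0,0,0,-5,1],[0,0,0,0,0,-5,1],[0,0,0,0,0,-5,1],[0,0,0,0,0,0,1]],
  ],
)

```text
clock: 17.53
eef_pos: [0.5331, -0.0368, 0.2581]
tcp_rot: [179.9, -0.1, 102.1]
wrist_force: [1.4, 5.6, 6.6]
opening: 0.0084
grasp_force: 31.8
```

Call:
jog_arm(
  steps=[
    [[0,0,0,0,0,-5,1],[0,0,0,0,0,-5,1],[0,0,0,0,0,-5,1],[0,0,0,0,0,-5,1],[0,0,0,0,0,-5,1],[0,0,0,0,0,-5,1],[0,0,0,0,0,-5,1],[0,0,0,0,0,-4,1],[0,0,0,0,0,-3,1],[0,0,0,0,0,-1,1],[0,0,0,0,0,0,1],[0,0,0,0,0,0,1]],
  ],
)

```text
clock: 18.53
eef_pos: [0.5327, -0.037, 0.258]
tcp_rot: [179.9, -0.0, 144.9]
wrist_force: [-1.0, 4.1, 7.1]
opening: 0.0084
grasp_force: 32.0
```

```bash
python3 st.py
```

```text
18.5333 [ 0.5327 -0.037   0.258 ] [179.8775  -0.0322 144.8841] F [-0.9856  4.0817  7.0512] T [ 1.0107  0.0898 -0.0509] 0.008433787346343905 31.95489227771759 q6 23.916129512286624 -0.034666151041164994
```

Call:
jog_arm(
  steps=[
    [[0,0,0,0,0,-0.6,1],[0,0,0,0,0,-0.5,1],[0,0,0,0,0,0,1],[0,0,0,0,0,0,1]],
  ],
)

```text
clock: 18.87
eef_pos: [0.5327, -0.037, 0.258]
tcp_rot: [179.9, -0.0, 146.0]
wrist_force: [-1.0, 4.3, 6.5]
opening: 0.0084
grasp_force: 32.0
```

```bash
python3 st.py
```

```text
18.8667 [ 0.5327 -0.037   0.258 ] [179.8804  -0.032  145.9808] F [-1.0323  4.3325  6.4893] T [ 0.9796  0.0781 -0.0308] 0.008386149149372796 31.957333087921143 q6 22.820914459035762 -0.049069871893152595
```

Call:
jog_arm(
  steps=[
    [[0,0,0,0,0,0,0.6],[0,0,0,0,0,0,0.4],[0,0,0,0,0,0,0.2],[0,0,0,0,0,0,0],[0,0,0,0,0,0,0],[0,0,-2,0,0,0,0],[0,0,-3,0,0,0,0],[0,0,-4,0,0,0,0],[0,0,-4,0,0,0,0],[0,0,0,0,0,0,0]],
  ],
)

```text
clock: 19.7
eef_pos: [0.5341, -0.038, 0.3967]
tcp_rot: [179.7, 0.8, 145.9]
wrist_force: [1.8, -0.9, 1.5]
opening: 0.0423
grasp_force: 0.0
```

```bash
python3 - <<'E'
from h import *
o=bot.observe();print(o["eef_pos"],o["tcp_rot"],o["opening"])
for r in rows([.532,-.20,.36],90.8,9):print(*r)
E
```

```text
[ 0.5341 -0.038   0.3967] [179.6835   0.8148 145.925 ] 0.04230628711608249
-0.99 -1.5 0.41 0 0 6.12 -1
-1.14 -1.39 0.41 0 0 6.12 -1
-1.29 -1.26 0.41 0 0 6.12 -1
-1.41 -1.12 0.41 0 0 6.12 -1
-1.52 -0.96 0.41 0 0 6.12 -1
-1.62 -0.79 0.41 0 0 6.12 -1
-1.69 -0.61 0.41 0 0 6.12 -1
-1.75 -0.43 0.41 0 0 6.12 -1
-1.78 -0.24 0.41 0 0 6.12 -1
```

Move aside at height, so the camera can see the wing and the carriage, and measure there.

Call:
jog_arm(
  steps=[
    [[-1.0,-1.5,0,0,0,6.1,1],[-1.1,-1.4,0,0,0,6.1,1],[-1.3,-1.3,0,0,0,6.1,1],[-1.4,-1.1,0,0,0,6.1,1],[-1.5,-1.0,0,0,0,6.1,1],[-1.6,-0.8,0,0,0,6.1,1],[-1.7,-0.6,0,0,0,6.1,1],[-1.8,-0.4,0,0,0,6.1,1],[-1.8,-0.2,0,0,0,6.1,1],[-2,0,0,0,0,0,1],[0,0,0,0,0,0,1]],
  ],
)

```text
clock: 20.62
eef_pos: [0.531, -0.2232, 0.3863]
tcp_rot: [-180.0, 0.1, 90.8]
wrist_force: [0.1, 0.9, -1.0]
opening: -0.0
grasp_force: 0.0
```

```bash
python3 st.py; python3 - <<'E'
from h import *
t=bot.snapshot("top");s=bot.snapshot("scene")
cv2.imwrite("pics/c3.png",np.vstack([cv2.resize(t[180:240,270:390],None,fx=5,fy=5,interpolation=2),cv2.resize(s[165:225,265:385],None,fx=5,fy=5,interpolation=2)]))
E
```

```text
20.6167 [ 0.531  -0.2232  0.3863] [-179.9542    0.1176   90.8287] F [ 0.0594  0.9216 -1.0177] T [-0.0099 -0.0248  0.0128] -3.5176004079365985e-05 0.0 q6 59.730667031228194 -0.09728854056447744
```

View pics/c3.png

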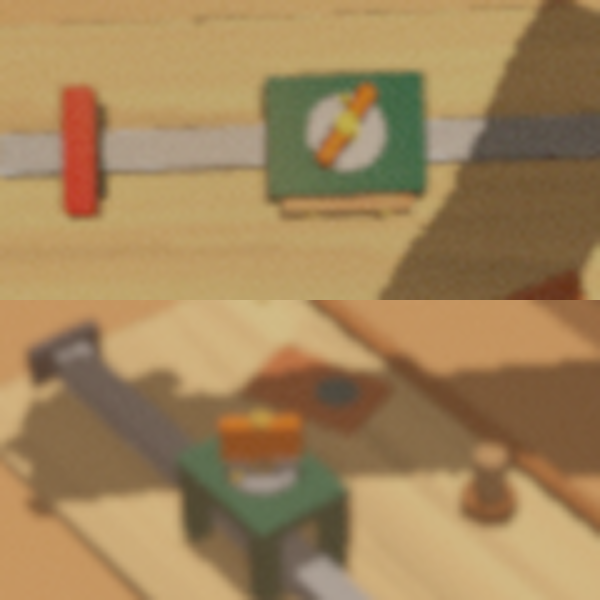

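Top crop: the wing now runs from (322,163) to (370,87), about 147° in the world, matching 146° from the tool. The carriage has not moved, and the red stop is at (82,150). Now go down behind the carriage's -y face with shut fingers.

Call:
jog_arm(
  steps=[
    [[3,0.1,0,0,0,0,1],[3,0,0,0,0,0,1],[3,0,2,0,0,0,1],[2.5,0,3,0,0,0,1],[0,0,4,0,0,0,1],[0,0,3,0,0,0,1],[0,0,2,0,0,0,1],[0,0,1.3,0,0,0,1],[0,0,0,0,0,0,1],[0,0,0,0,0,0,1]],
  ],
)

```text
clock: 21.55
eef_pos: [0.5294, -0.104, 0.2334]
tcp_rot: [-179.9, -0.1, 91.1]
wrist_force: [-0.0, 0.8, 1.1]
opening: 0.0005
grasp_force: 0.0
```

```bash
python3 st.py
```

```text
21.55 [ 0.5294 -0.104   0.2334] [-179.8723   -0.0585   91.1097] F [-0.0164  0.7806  1.0501] T [0.005  0.0241 0.0212] 0.0005144947830758985 0.0 q6 70.6520050225867 0.0006562401540577412
```

Call:
jog_arm(
  steps=[
    [[0.4,0.3,0,0,0,0,1],[0.5,0,0,0,0,0,1],[0.5,0,0,0,0,0,1],[0.7,0,0,0,0,0,1],[0.9,0,0,0,0,0,1],[0.9,0,0,0,0,0,1],[0.9,0,0,0,0,0,1],[0.9,0,0,0,0,0,1],[0.9,0,0,0,0,0,1],[0.7,0,0,0,0,0,1],[0.4,0,0,0,0,0,1],[0,0,0,0,0,0,1]],
  ],
)

```text
clock: 22.55
eef_pos: [0.5326, -0.0279, 0.236]
tcp_rot: [179.8, 0.2, 91.1]
wrist_force: [1.6, -3.7, 2.2]
opening: -0.0001
grasp_force: 1.8
```

```bash
python3 st.py; python3 - <<'E'
from h import *
t=bot.snapshot("top");s=bot.snapshot("scene")
cv2.imwrite("pics/c4.png",np.vstack([cv2.resize(t[180:240,270:390],None,fx=5,fy=5,interpolation=2),cv2.resize(s[185:245,285:405],None,fx=5,fy=5,interpolation=2)]))
E
```

```text
22.55 [ 0.5326 -0.0279  0.236 ] [179.774    0.1701  91.054 ] F [ 1.5773 -3.7303  2.1743] T [-0.7169 -0.2595 -0.0233] -8.857323675550026e-05 1.8112124792855866 q6 78.76990076182315 0.026526263100095093
```

View pics/c4.png

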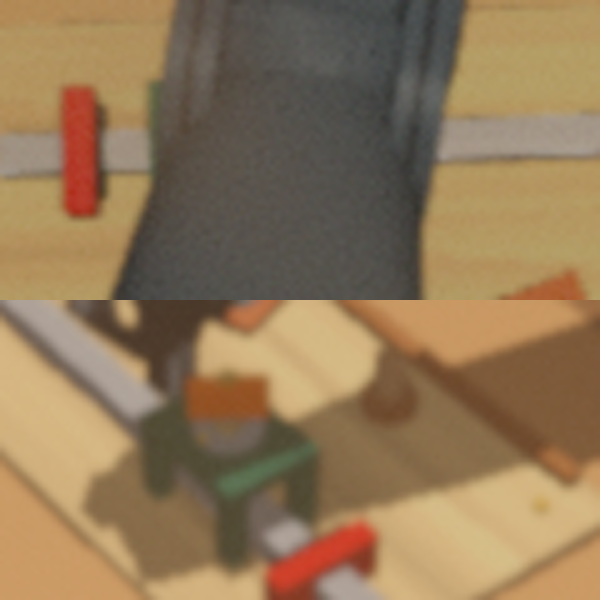

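Top crop: the carriage's green edge is at x≈152 and the stop's inner face at x≈97, leaving about 27 mm. The scene view shows it sliding upright toward the stop.

Call:
jog_arm(
  steps=[
    [[0.4,0,0.2,0,0,0,1],[0.5,0,0,0,0,0,1],[0.5,0,0,0,0,0,1],[0.4,0,0,0,0,0,1],[0.2,0,0,0,0,0,1],[0.1,0,0,0,0,0,1],[0,0,0,0,0,0,1]],
  ],
)

```text
clock: 23.23
eef_pos: [0.5319, -0.0075, 0.2332]
tcp_rot: [179.9, 0.1, 91.0]
wrist_force: [2.5, -5.6, 3.6]
opening: 0.0003
grasp_force: 2.4
```

Call:
jog_arm(
  steps=[
    [[0.1,0,0,0,0,0,1],[0.1,0,0,0,0,0,1],[0.1,0,0,0,0,0,1],[0,0,0,0,0,0,1]],
  ],
)

```text
clock: 23.57
eef_pos: [0.5318, -0.0045, 0.233]
tcp_rot: [179.9, 0.1, 91.0]
wrist_force: [2.1, -4.5, 2.2]
opening: -0.0001
grasp_force: 2.4
```

Call:
jog_arm(
  steps=[
    [[0.1,0,0,0,0,0,1],[0.1,0,0,0,0,0,1],[0.1,0,0,0,0,0,1],[0,0,0,0,0,0,1]],
  ],
)

```text
clock: 23.9
eef_pos: [0.5318, -0.0015, 0.233]
tcp_rot: [179.9, 0.1, 91.0]
wrist_force: [2.3, -4.7, 3.2]
opening: 0.0003
grasp_force: 2.4
```

Call:
jog_arm(
  steps=[
    [[0.1,0,0,0,0,0,1],[0.1,0,0,0,0,0,1],[0.1,0,0,0,0,0,1],[0,0,0,0,0,0,1]],
  ],
)

```text
clock: 24.23
eef_pos: [0.5318, -0.0001, 0.233]
tcp_rot: [179.9, 0.4, 90.9]
wrist_force: [1.2, -10.5, 3.5]
opening: 0.0002
grasp_force: 5.2
```

Call:
jog_arm(
  steps=[
    [[0.1,0,0,0,0,0,1],[0,0,0,0,0,0,1],[0,0,0,0,0,0,1]],
  ],
)

```text
clock: 24.48
eef_pos: [0.5318, 0.0003, 0.233]
tcp_rot: [179.9, 0.5, 90.9]
wrist_force: [1.3, -12.2, 2.8]
opening: -0.0002
grasp_force: 6.2
```

Call:
jog_arm(
  steps=[
    [[-0.5,0,0,0,0,0,1],[-1,0,0,0,0,0,1],[-1.5,0,0,0,0,0,1],[0,0,-2,0,0,0,1],[0,0,-4,0,0,0,1],[0,0,-4,0,0,0,1],[0,0,-4,0,0,0,1],[-4,0,0,0,0,0,1],[-4,0,0,0,0,0,1],[-4,0,0,0,0,0,1],[-4,0,0,0,0,0,1],[0,0,0,0,0,0,1]],
  ],
)

```text
clock: 25.48
eef_pos: [0.5339, -0.1927, 0.3705]
tcp_rot: [-179.9, 0.0, 90.7]
wrist_force: [-0.1, 0.7, -0.7]
opening: 0.0002
grasp_force: 0.0
```

```bash
python3 st.py; python3 - <<'E'
from h import *
t=bot.snapshot("top");s=bot.snapshot("scene")
cv2.imwrite("pics/c5.png",np.vstack([cv2.resize(t[180:240,250:370],None,fx=5,fy=5,interpolation=2),cv2.resize(s[185:245,285:405],None,fx=5,fy=5,interpolation=2)]))
E
```

```text
25.4833 [ 0.5339 -0.1927  0.3705] [-179.8927    0.0344   90.6508] F [-0.0816  0.6832 -0.7186] T [ 0.0387 -0.0041 -0.0298] 0.00020230558440952097 0.0 q6 62.75361341088058 -0.34304922446608543
```

View pics/c5.png

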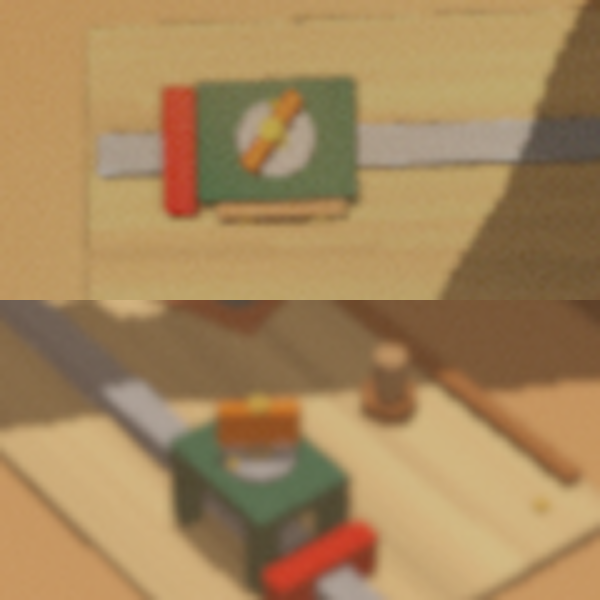

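The carriage's edge at x≈197 now touches the red stop with no visible gap. The wing's angle is unchanged and the arm is clear.

```bash
python3 -c "
from bench import bot
print(bot.hand_in())"
```

```text
the job is handed in; nothing more can be done
None
```

I turned the thumbscrew clockwise until it bottomed (about 0.39 N m at the wrist), backed it off about 90°, slid the carriage against the red stop, let go, and handed the job in after about 26 s of robot time; no verdict came back.

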